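# Roll a reagent bottle up the infeed ramp of a bottle reader

## Robot

A 7-joint arm with a two-finger parallel gripper is mounted at the origin on the work surface. World frame = base frame: x ahead of the robot, y to its left, z up, the work surface at z = 0. Lengths are in m, angles in rad, forces in N, time in s.
With the tool pointing down it reaches from about 0.425 to 0.875 m from the base axis. Payload 4.7 kg.
Tool frame: the origin (TCP) lies at the very end of the fingers, on their centre line; the grasp point (between the pads) lies 19 mm behind it; x points along the fingers, z is the direction in which the jaws open and shut, and the axes are right-handed (so a half turn about x gives the same grasp; the last joint's range is limited). The gripper opens to 87 mm and grips with 3 to 60 N. Pads are 19 mm wide; open, the fingers measure 117 mm over their backs; the gripper's body (75 mm by 190 mm) begins 51 mm behind the grasp point.
Start: joints at [1.226, 0.321, -0.07, 1.45, 0.023, 1.371, -0.057], TCP at [0.228, -0.609, 0.223] pointing down, gripper open.
Joint ranges: [-2.86, 2.86], [-0.3, 2.09], [-1.38, 1.24], [0.06, 2.45], [-1.56, 4.7], [0.09, 2.05], [-2.69, 2.69]. Speed limits (rad/s): [2.57, 2.57, 3.14, 3.14, 3.14, 3.14, 3.14].

## Interface

Orientations are given as a unit quaternion [x, y, z, w].
In Python, from rig import arm gives the robot as it stands.
- The arm moves only by the tool play_rows, never from a script. Its argument "moves" is a list that holds one entry, the list of rows, each a list of 7 numbers: the shift along the world's x, y, z in mm, then the turn, a rotation vector about the world's x, y, z in rad, then the finger opening in mm, from 0 to 87. In form: [[[x, y, z, ax, ay, az, jaw], ...]]. A call has 1 to 12 rows; each row is the pose to reach, as a shift and turn from the pose measured when the call began; what a row does not reach only later rows make up. A row lasts 1/12 s, in which the tool goes at most 41.7 mm and 7.16 degrees, less where a joint would pass 70% of its speed; a pose out of reach is approached as far as the arm can. A call with a gripper value outside its range is refused whole. The fingers move at their own pace and stop on an object; the grip force is fixed at half the most. Time passes only in rows, so rows that repeat a pose let the fingers close. It gives the time, the measured TCP pose, the force and the opening at its end, in the units of the state.
- arm.get_obs(): the state, without advancing time (a new reading comes with each control period).
- arm.capture(name): name is "scene" or "top" or "wrist"; returns the picture (480x640x3 uint8, red, green, blue); there is no depth.
- arm.camera_model(name): a dict with "fx", "fy", "cx", "cy" (pixels), "world_from_camera" (4x4, takes a point from camera to world coordinates). Camera axes: x right, y down, z forward; pixel columns grow to the right and rows downward; lengths in m; the calibration is good to about 2 mm. The wrist camera is an equidistant fisheye: a pixel r from the principal point sees the ray r / f radians off the axis. A picture is of the moment at which its call begins: read the wrist's pose just before it. camera_model takes no time and is no camera call; for the wrist camera it gives the pose at the moment of the call.
- arm.hand_in(): hands the job in, once; it reports no verdict.
The state is a dict: "time_s": time; "joint_positions": joint angles; "joint_velocities": joint speeds; "effort": joint torques, N m; "tcp_pos": TCP position; "eef_rot": TCP orientation; "contact_force": force on the tool from outside, world axes, zero at the start; "ft_torque": the same for the moment, N m; "finger_gap": finger opening in m.
Only numpy, scipy, OpenCV 4.12 (cv2) and the standard library are available. Lean on these libraries where they do the work, as an engineer would, in place of code of your own. Each camera call takes 0.05 s, during which the arm holds its last target.

## Task

Book the amber bottle in: with the fingers, push it up the ramp of the bottle reader, over the crest and into the cradle against the stop, so that it stays there by itself; then press the green button on the reader fully down and let go. Roll the bottle slowly, at about 5 cm a second, never let it run back down the ramp, and neither pick it up nor lift it off the ramp. Leave the other things on the bench where they stand.

Things in the scene. Friction and masses are not known exactly. Their poses are not given: they have to be found in the camera images.
- station: Fixed bottle reader, 390 x 150 mm: metal infeed ramp with blue kerbs leading up to a white housing. Origin on the bench under it. x level, uphill towards the housing; y level, across; z up. Housing from x = 105 mm (its upright face, with black pad, is the stop) to 197, 105 high, 150 wide. Metal and bottle are smooth (friction about 0.35).
- ramp: Ramp plate of the reader. Origin: upper surface at the foot, mid-width (station x = -170, z = 12 mm); x up the 8 degree slope, 200 mm long to the crest; y across; z square to it. A foot bar 15 high ends at x = 0 and holds the resting bottle, centre at x = 33, z = 43. Kerbs 12 high on both sides of ramp and cradle, inner faces at y = +-64, outer +-72.
- crest (a point): Mid-width point of the crest line where the ramp ends (station x = 28, z = 40 mm). Beyond it the cradle floor falls at 6 degrees to the stop.
- home (a point): Where the bottle's origin is when it is fully home against the stop (station x = 62, y = 0, z = 79 mm). It then lies about 3 mm lower than when on the crest and stays by itself.
- bottle: Loose amber bottle with blue cap and white band, 0.35 to 0.7 kg, lying on its side across the ramp. Smooth round body 86 mm diameter, 120 long; neck and cap (40 diameter) overhang one kerb. Origin: on the axis, mid-length of the 120 mm body, near the centre of mass; x along the axis to the cap, whose end is at 116; y, z turn as it rolls. Let go on the ramp it rolls back.
- start_top (a point): Centre of the top face of the green button, 28 mm in diameter, on the flat top of the reader's housing; pressed straight down.
- start (a joint): Travel of the green button in m: 0 released, 0.006 fully down (spring, about 4 N fully down). It must go beyond 0.0045.
- flask_a: Upright clear bottle with blue cap, 66 mm diameter, 150 high; bystander. Origin: centre of its underside.
- flask_b: A second bottle like it; bystander. Origin: centre of its underside.
- beaker: Clear beaker, 68 mm diameter, 90 high; bystander. Origin: centre of its underside.
- jar: White jar with red lid, 60 mm diameter, 80 high; bystander. Origin: centre of its underside.
- tip_box: Blue pipette-tip box with pale lid, 87 x 122 mm, 63 high; bystander. Origin: centre of its underside.
- timer: Flat white lab timer, 60 x 75 mm, 22 high; bystander. Origin: centre of its underside.
Things that resemble listed ones, but are neither listed nor needed, are in the scene too. What is shaped like the bottle but purple or red is not meant.

How it is judged:
By the outcome, as a careful person would: the job done as asked, in the order asked, and still so for the second after the job is handed in, with the robot touching nothing.
It also fails if it takes over 54 s, if anything falls off the work surface, if the arm or the gripper's body presses on something with over 40 N, if the wrist force passes 120 N, or if a joint passes its speed limit or range.

## Working session

There is one attempt and no reset: what is moved stays moved. The work goes in short steps, Python scripts to look and compute and a tool call to move; the robot and the scene stay as the last step left them, time stands still between calls to the robot, and variables do not carry over. Pictures are saved under pics/ and viewed, and the job is handed in when it is done.

Besides the shell and the picture viewer there is one more tool, called after "Call:" as a command line: name --argument value ..., lists and objects as JSON in quotes. play_rows: Moves the arm, as the interface text tells. Its arguments: {"type":"object","properties":{"moves":{"type":"array"}},"required":["moves"]}

```bash
mkdir -p pics; ls; python3 - <<'E'
from rig import arm
import cv2
o=arm.get_obs(); print(o['time_s'],o['tcp_pos'],o['eef_rot'],o['finger_gap'],o['contact_force'])
for n in ['scene','top']:
    cv2.imwrite(f'pics/{n}0.png',cv2.cvtColor(arm.capture(n),cv2.COLOR_RGB2BGR))
    m=arm.camera_model(n);print(n,m)
E
```

```text
pics
0.0 [ 0.22802237 -0.60810001  0.22147872] [ 0.4030865   0.58176937 -0.40238283  0.5806494 ] 0.08678740434141702 [0.58253117 0.25038074 0.26356167]
scene {'fx': 522.231545529333, 'fy': 522.231545529333, 'cx': 325.7013606532753, 'cy': 247.00908478114204, 'world_from_camera': array([[-0.12108549,  0.72968303, -0.67297918,  1.45727799],
       [ 0.99262984,  0.09237553, -0.07843958,  0.08578001],
       [ 0.00493078, -0.67751711, -0.73549049,  1.15312576],
       [ 0.        ,  0.        ,  0.        ,  1.        ]])}
top {'fx': 448.2177391085841, 'fy': 448.2177391085841, 'cx': 324.4097845090317, 'cy': 233.41850439965367, 'world_from_camera': array([[-0.02676581, -0.99614891,  0.0834922 ,  0.41948256],
       [-0.99962825,  0.0271057 ,  0.00293973, -0.01342616],
       [-0.00519152, -0.08338248, -0.99650409,  1.23061776],
       [ 0.        ,  0.        ,  0.        ,  1.        ]])}
```

View pics/scene0.png

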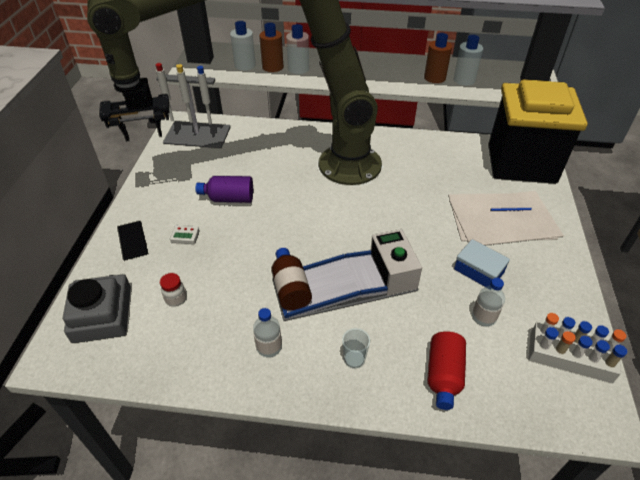

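View pics/top0.png

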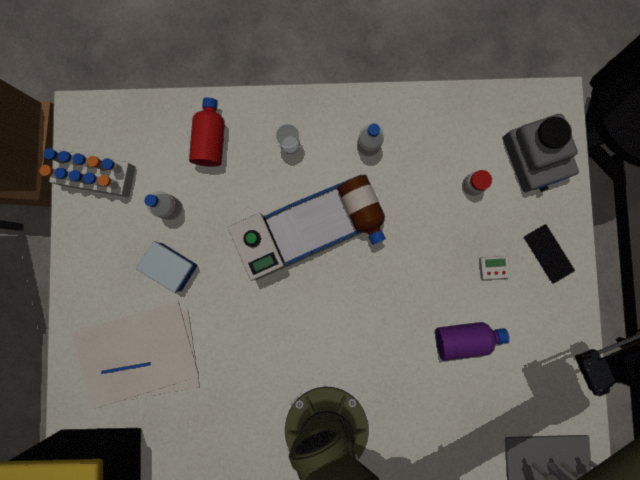

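The amber bottle to move lies on the reader's ramp (scene (290,280), top (362,205)). Lookalikes are the purple bottle at top (465,341), the red one at top (207,137), and shelf bottles at scene (271,47) and (438,58). Next I'll check it in a close crop.

```bash
python3 - <<'E'
import cv2
a=cv2.imread('pics/top0.png')[160:300,215:405]
cv2.imwrite('pics/topc.png',cv2.resize(a,None,fx=4,fy=4,interpolation=cv2.INTER_CUBIC))
a=cv2.imread('pics/scene0.png')[220:330,260:430]
cv2.imwrite('pics/scenec.png',cv2.resize(a,None,fx=4.5,fy=4.5,interpolation=cv2.INTER_CUBIC))
E
```

```text
(no output)
```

View pics/topc.png

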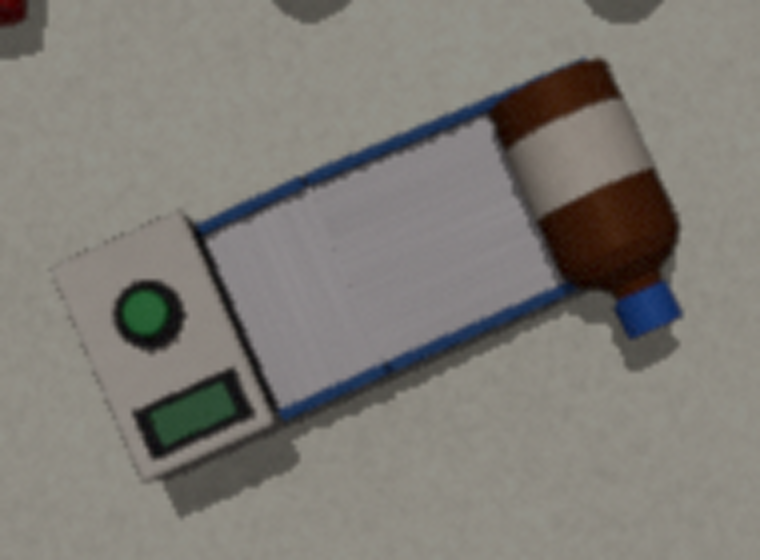

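View pics/scenec.png

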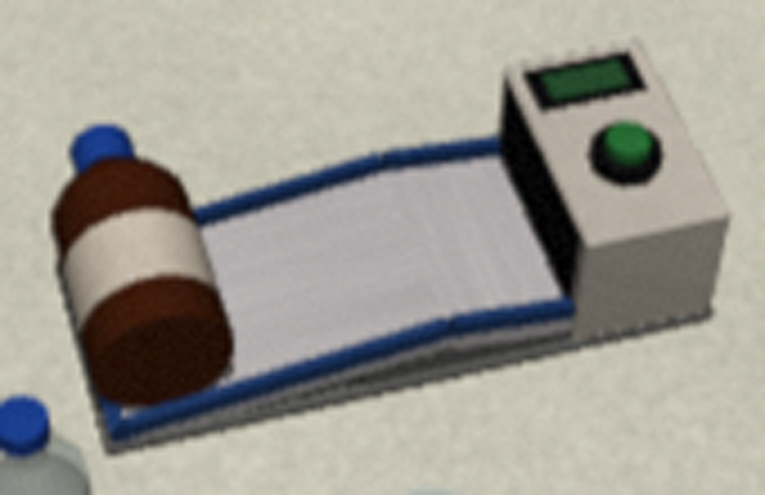

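```bash
cat > h.py <<'E'
import numpy as np
from rig import arm
def project(n,P):
    m=arm.camera_model(n);T=np.linalg.inv(m['world_from_camera']);p=np.atleast_2d(P)@T[:3,:3].T+T[:3,3]
    return np.c_[m['fx']*p[:,0]/p[:,2]+m['cx'],m['fy']*p[:,1]/p[:,2]+m['cy']]
def ray(n,uv,z):
    m=arm.camera_model(n);T=m['world_from_camera'];d=T[:3,:3]@np.array([(uv[0]-m['cx'])/m['fx'],(uv[1]-m['cy'])/m['fy'],1])
    return T[:3,3]+d*(z-T[2,3])/d[2]
E
python3 - <<'E'
from h import *
from scipy.optimize import least_squares
t=lambda p:(np.array(p)+.5)/4-.5+[215,160]
s=lambda p:(np.array(p)+.5)/4.5-.5+[260,220]
# station coords: uphill towards housing. top: A,B far side
L={'A':(197,-1),'B':(105,-1),'C':(105,1),'D':(197,1)}
# in top image +px = -y world, +py=-x world; uphill x is to left-down
top={'TR':t((180,210)),'TL':t((50,267)),'BL':t((148,481)),'BR':t((278,412))}
for k,v in top.items(): print(k,ray('top',v,.105))
sc={'BR':s((508,70)),'BL':s((638,42)),'TL':s((728,215)),'TR':s((585,247))}
for k,v in sc.items(): print(k,ray('scene',v,.105))
# station +y: z up, x uphill = world about +y,-x ; y = z cross x
loc={'TR':(.105,-.075),'TL':(.197,-.075),'BL':(.197,.075),'BR':(.105,.075)}
def pose(q,P):
    c,s_=np.cos(q[2]),np.sin(q[2]); P=np.array(P,float); return np.array([q[0]+c*P[0]-s_*P[1],q[1]+s_*P[0]+c*P[1],P[2]])
def res(q):
    r=[]
    for n,d in(('top',top),('scene',sc)):
        for k,v in d.items():
            r+=list(project(n,pose(q,(*loc[k],.105)))[0]-v)
    return np.array(r)
r=least_squares(res,[.65,0,1.9],x_scale=[.1,.1,.1]);print(r.x,np.round(res(r.x).reshape(-1,2),1).tolist())
np.save('q.npy',r.x);q=r.x
# check kerb crest etc
for n in('top','scene'):
    for P in [(.028,-.068,.052),(.028,.068,.052),(-.17,-.068,.024)]:
        print(n,P,project(n,pose(q,P)), (project(n,pose(q,P))[0]-([215,160] if n=='top' else [260,220]))*(4 if n=='top' else 4.5))
# button
for z in (.112,.115,.12):
    print(z,ray('top',t((147,312)),z),ray('scene',s((629,144)),z))
print('foot',pose(q,(-.17,0,.012)),'crest',pose(q,(.028,0,.04)),'home',pose(q,(.062,0,.079)))
E
```

```text
TR [0.57234097 0.15242943 0.105     ]
TL [0.53832758 0.23510022 0.105     ]
BL [0.40221181 0.17495239 0.105     ]
BR [0.44307165 0.092845   0.105     ]
BR [0.43727202 0.09803973 0.105     ]
BL [0.40262606 0.17746982 0.105     ]
TL [0.53907779 0.2332053  0.105     ]
TR [0.573966   0.15093406 0.105     ]
[0.54856608 0.02561666 1.97833207] [[0.3, -1.4], [-0.4, -0.4], [-0.7, 0.3], [0.3, 2.0], [-2.1, 0.0], [-0.2, -0.3], [1.1, 0.2], [0.3, 0.6]]
top (0.028, -0.068, 0.052) [[290.3639685 203.6736628]] [301.455874   174.69465119]
top (0.028, 0.068, 0.052) [[311.80908231 250.1270272 ]] [387.23632923 360.50810881]
top (-0.17, -0.068, 0.024) [[357.14799011 174.91581481]] [568.59196045  59.66325925]
scene (0.028, -0.068, 0.052) [[359.92970166 292.07246561]] [449.68365747 324.32609523]
scene (0.028, 0.068, 0.052) [[344.2980057  255.37304474]] [379.34102563 159.17870135]
scene (-0.17, -0.068, 0.024) [[287.89330509 315.33034883]] [125.51987291 428.98656972]
0.112 [0.50761306 0.17301571 0.112     ] [0.49644809 0.17353182 0.112     ]
0.115 [0.5073767 0.1725157 0.115    ] [0.49921672 0.17327896 0.115     ]
0.12 [0.50698278 0.17168234 0.12      ] [0.50383109 0.17285754 0.12      ]
foot [ 0.61594526 -0.13046039  0.012     ] crest [0.53746833 0.05132347 0.04      ] home [0.5239925  0.08253888 0.079     ]
```

Crop check: amber body, blue cap (cap end toward the robot), white band, lying at the foot of the ramp, so it is the right bottle. Now I'll measure the flask near the foot, the button height and the gripper rotation.

```bash
python3 - <<'E'
from h import *
import cv2
from scipy.spatial.transform import Rotation as R
q=np.load('q.npy');c,s=np.cos(q[2]),np.sin(q[2])
def st(P): d=np.array(P[:2])-q[:2]; return np.round([c*d[0]+s*d[1],-s*d[0]+c*d[1]],4)
def tri(u,v):
    A=[];b=[]
    for n,p in(('top',u),('scene',v)):
        m=arm.camera_model(n);T=m['world_from_camera'];d=T[:3,:3]@[(p[0]-m['cx'])/m['fx'],(p[1]-m['cy'])/m['fy'],1];d/=np.linalg.norm(d)
        M=np.eye(3)-np.outer(d,d);A.append(M);b.append(M@T[:3,3])
    return np.linalg.solve(sum(A),sum(b))
for n in('top','scene'):
    h=cv2.cvtColor(cv2.imread(f'pics/{n}0.png'),cv2.COLOR_BGR2HSV)
    for nm,lo,hi in(('green',(50,120,60),(80,255,255)),('blue',(105,150,80),(125,255,255)),('amber',(3,120,30),(15,255,140))):
        k,l,S,C=cv2.connectedComponentsWithStats(cv2.inRange(h,lo,hi))
        print(n,nm,[(S[i,:5].tolist(),C[i].round(1).tolist()) for i in range(1,k) if S[i,4]>30])
t=lambda p:(np.array(p)+.5)/4-.5+[215,160]
sc=lambda p:(np.array(p)+.5)/4.5-.5+[260,220]
b=tri(t((147,312)),sc((629,144)));print('button',b,st(b))
f=tri((374,130),(264.5,315));print('flask cap',f,st(f))
f=tri((288,133),(355,340));print('beaker',f,st(f))
T=R.from_quat(arm.get_obs()['eef_rot']).as_matrix();print(T.round(3))
yd=np.array([-s,c,0])
for sg in(1,-1):
    z=sg*yd;x=np.array([0,0,-1.]);y=np.cross(z,x);G=np.c_[x,y,z]
    print(sg,R.from_matrix(G@T.T).as_rotvec().round(4))
E
```

```text
top green [([246, 233, 11, 10, 88], [250.7, 237.6])]
top blue [([203, 98, 12, 9, 91], [208.6, 102.1]), ([368, 124, 11, 11, 95], [373.3, 129.1]), ([44, 148, 10, 11, 83], [48.5, 153.1]), ([58, 151, 11, 10, 83], [63.0, 155.9]), ([73, 154, 10, 10, 78], [77.5, 158.3]), ([102, 159, 10, 10, 80], [106.5, 163.4]), ([55, 168, 10, 10, 84], [59.4, 172.4]), ([69, 170, 11, 11, 85], [73.9, 175.0]), ([83, 173, 11, 10, 84], [88.4, 177.5]), ([292, 185, 46, 20, 55], [313.6, 195.2]), ([145, 195, 11, 11, 97], [150.2, 199.9]), ([266, 205, 24, 12, 34], [278.3, 210.6]), ([370, 231, 14, 13, 110], [376.8, 236.8]), ([313, 232, 42, 20, 58], [334.2, 241.5]), ([285, 252, 26, 12, 38], [298.1, 257.6]), ([498, 329, 11, 14, 115], [503.0, 335.8]), ([102, 363, 47, 10, 92], [124.6, 367.7])]
top amber [([0, 83, 53, 123, 4050], [25.1, 149.1]), ([87, 156, 13, 11, 115], [93.0, 161.3]), ([98, 175, 13, 11, 114], [103.6, 180.3]), ([338, 175, 31, 22, 299], [352.6, 184.4]), ([350, 203, 34, 31, 666], [368.2, 218.0])]
scene green [([381, 234, 18, 7, 79], [389.8, 237.1]), ([395, 248, 10, 8, 63], [399.3, 251.2])]
scene blue [([196, 
[... 1520 characters left out ...]
([61, 47, 16, 20, 168], [67.8, 55.5]), ([77, 47, 29, 11, 255], [90.9, 52.1]), ([74, 59, 25, 5, 79], [86.0, 61.3]), ([65, 63, 8, 12, 42], [68.2, 68.4]), ([375, 99, 4, 24, 33], [376.4, 109.1]), ([272, 256, 30, 20, 296], [285.0, 263.0]), ([278, 282, 33, 28, 722], [294.3, 295.3]), ([613, 333, 12, 9, 36], [616.9, 338.4]), ([562, 335, 11, 10, 41], [565.7, 340.7])]
button [0.50670289 0.17190579 0.12293859] [ 0.1509 -0.0195]
flask cap [ 0.76514182 -0.13945653  0.14119925] [-0.2374 -0.1334]
beaker [0.77804195 0.07760716 0.09578677] [-0.0432 -0.2313]
[[-0.001  0.936  0.351]
 [ 0.002  0.351 -0.936]
 [-1.    -0.    -0.002]]
1 [-1.8000e-03  6.0000e-04 -1.5221e+00]
-1 [-7.0000e-04 -1.8000e-03  1.6195e+00]
```

Call:
play_rows --moves '[[[20, 22, 0, 0, 0, 0.11, 70], [50, 55, 0, 0, 0, 0.23, 70], [80, 87, 0, 0, 0, 0.35, 70], [110, 120, 0, 0, 0, 0.47, 70], [140, 152, 0, 0, 0, 0.59, 70], [170, 184, 0, 0, 0, 0.71, 70], [200, 217, 0, 0, 0, 0.83, 70], [230, 249, 0, 0, 0, 0.95, 70], [260, 282, 0, 0, 0, 1.07, 70], [290, 314, 0, 0, 0, 1.19, 70], [320, 347, 0, 0, 0, 1.31, 70], [350, 379, 0, 0, 0, 1.43, 70]]]'

```text
time_s: 1.1
tcp_pos: [0.5598, -0.2479, 0.2214]
eef_rot: [-0.079, 0.703, 0.079, 0.702]
contact_force: [0.5, 0.1, -0.5]
finger_gap: 0.0701
```

```bash
cat >> h.py <<'E'
from scipy.spatial.transform import Rotation as R
q=np.load('q.npy');c,s=np.cos(q[2]),np.sin(q[2])
def st(P): d=np.array(P[:2])-q[:2]; return np.round([1e3*(c*d[0]+s*d[1]),1e3*(-s*d[0]+c*d[1])],1)
def togo(x,y,z,sg=-1):
    o=arm.get_obs();p=np.array(o['tcp_pos']);T=R.from_quat(o['eef_rot']).as_matrix()
    w=np.array([q[0]+c*x/1e3-s*y/1e3,q[1]+s*x/1e3+c*y/1e3,z/1e3])
    zz=sg*np.array([-s,c,0]);xx=np.array([0,0,-1.]);G=np.c_[xx,np.cross(zz,xx),zz]
    print('t',round(o['time_s'],2),'station',st(p),'z',(p[2]*1e3).round(1),'F',np.round(o['contact_force'],1),'| shift mm',((w-p)*1e3).round(1),'turn',R.from_matrix(G@T.T).as_rotvec().round(4))
E
python3 -c "
from h import *
print(arm.get_obs()['joint_positions'])
togo(-215,5,223)"
```

```text
[ 0.79170328  0.28156767 -0.50927766  1.53623984  0.14011732  1.36179027
  0.49348537]
t 1.1 station [-255.6   98.1] z 221.4 F [ 0.5  0.1 -0.5] | shift mm [69.4 74.1  1.6] turn [ 0.0008 -0.002   0.1839]
```

Call:
play_rows --moves '[[[25, 27, 0, 0, 0, 0.08, 70], [50, 54, 0, 0, 0, 0.16, 70], [69, 74, 0, 0, 0, 0.184, 70], [69, 74, -15, 0, 0, 0.184, 70], [69, 74, -40, 0, 0, 0.184, 70], [69, 74, -65, 0, 0, 0.184, 70], [69, 74, -85, 0, 0, 0.184, 70], [69, 74, -100, 0, 0, 0.184, 70], [69, 74, -110, 0, 0, 0.184, 70], [69, 74, -115, 0, 0, 0.184, 70], [69, 74, -115, 0, 0, 0.184, 70]]]'

```text
time_s: 2.02
tcp_pos: [0.6281, -0.1738, 0.1051]
eef_rot: [-0.143, 0.694, 0.143, 0.691]
contact_force: [0.2, 0.7, 0.2]
finger_gap: 0.0697
```

```bash
python3 - <<'E'
from h import *
import cv2
togo(-215,5,47)
print(arm.camera_model('wrist'))
for n in('top','wrist','scene'): cv2.imwrite(f'pics/{n}1.png',cv2.cvtColor(arm.capture(n),cv2.COLOR_RGB2BGR))
a=np.vstack([cv2.resize(cv2.imread('pics/top1.png')[100:300,215:455],(480,400)),cv2.resize(cv2.imread('pics/scene1.png')[200:360,220:440],(480,349))]);b=cv2.imread('pics/wrist1.png')
cv2.imwrite('pics/m1.png',cv2.resize(np.hstack([a[:600],np.vstack([cv2.resize(b,(640,480)),np.zeros((120,640,3),np.uint8)])[:600]]),(800,430)))
E
```

```text
t 2.02 station [-214.6    6. ] z 105.1 F [0.2 0.7 0.2] | shift mm [  1.1   0.  -58.1] turn [ 0.0002 -0.0039 -0.0002]
{'fx': 371.64829954431775, 'fy': 371.64829954431775, 'cx': 317.00894402546004, 'cy': 240.37857972964753, 'world_from_camera': array([[ 0.91848787,  0.38181838,  0.10293081,  0.59915847],
       [ 0.39543854, -0.88489865, -0.2461356 , -0.10641157],
       [-0.00289575,  0.26677537, -0.96375439,  0.26732678],
       [ 0.        ,  0.        ,  0.        ,  1.        ]])}
```

View pics/m1.png

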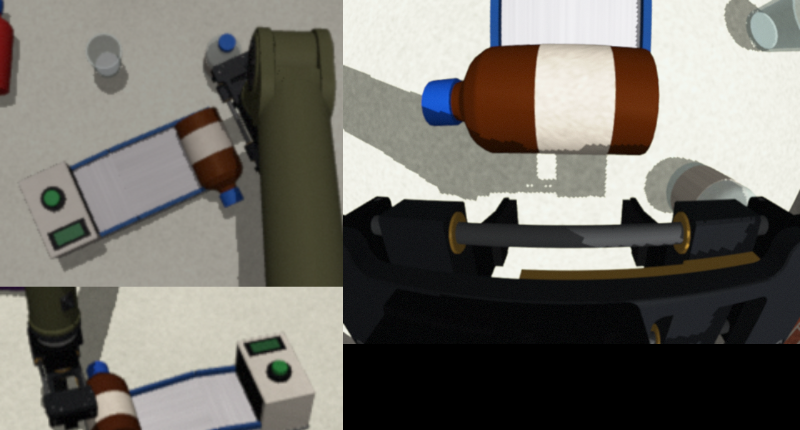

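The crop shows the gripper hanging behind the bottle, with the flask at top crop (227,45). In the wrist view the bottle lies square to the ramp. I'll check the bottle's lateral position and the flask clearance.

```bash
python3 - <<'E'
from h import *
import cv2
m=arm.camera_model('wrist');T=m['world_from_camera']
def wray(uv,z):
    d=np.array([uv[0]-m['cx'],uv[1]-m['cy']]);r=np.hypot(*d);a=r/m['fx'];v=T[:3,:3]@np.r_[np.sin(a)*d/r,np.cos(a)]
    return T[:3,3]+v*(z-T[2,3])/v[2]
im=cv2.imread('pics/wrist1.png');h=cv2.cvtColor(im,cv2.COLOR_BGR2HSV)
mk=cv2.inRange(h,(3,120,20),(15,255,200));mk[:60]=0
k,l,S,C=cv2.connectedComponentsWithStats(mk)
for i in range(1,k):
    if S[i,4]>300: print('amber',S[i].tolist())
mk=cv2.inRange(h,(105,150,60),(125,255,255));k,l,S,C=cv2.connectedComponentsWithStats(mk)
for i in range(1,k):
    if S[i,4]>300: print('blue',S[i].tolist(),C[i])
print('cam',st(T[:3,3]))
# full-res wrist coords: pic factor 457/640
f=lambda x,y:((x-343)/.7143,y/.7143)
for nm,p,z in(('base near',f(658,100),.065),('cap end',f(421,100),.059),('rear sil',f(570,154),.07),('front sil',f(570,44),.085),('rear sil L',f(500,152),.07),('kerbR',f(650,20),.035),('kerbL',f(493,20),.035)): print(nm,st(wray(p,z)))
E
```

```text
amber [152, 63, 123, 150, 14338]
amber [372, 65, 70, 150, 8394]
blue [207, 0, 14, 65, 867] [213.23183391  31.30565167]
blue [418, 0, 14, 71, 815] [424.90920245  33.66993865]
blue [110, 110, 55, 65, 2507] [134.04228161 142.98125249]
cam [-141.6    5.1]
base near [-140.1  -64.9]
cap end [-135.4  134.6]
rear sil [-183.4    4.6]
front sil [-102.6    4.6]
rear sil L [-181.4   59.5]
kerbR [-65.1 -67.8]
kerbL [-65.4  73.8]
```

Call:
play_rows --moves '[[[0, 0, -10, 0, 0, 0, 70], [-1, -1, -25, 0, 0, 0, 70], [-1, -1, -38, 0, 0, 0, 70], [-1, -1, -48, 0, 0, 0, 70], [-1, -1, -55, 0, 0, 0, 70], [-1, -1, -58, 0, 0, 0, 70], [-1, -1, -58, 0, 0, 0, 70]]]'

```text
time_s: 2.75
tcp_pos: [0.6281, -0.1748, 0.0486]
eef_rot: [-0.143, 0.693, 0.143, 0.692]
contact_force: [-0.7, 0.1, 0.9]
finger_gap: 0.0699
```

```bash
python3 - <<'E'
from h import *
import cv2
togo(-204,8,48)
cv2.imwrite('pics/w2.png',cv2.cvtColor(arm.capture('wrist'),cv2.COLOR_RGB2BGR))
E
```

```text
t 2.75 station [-215.5    6.4] z 48.6 F [-0.7  0.1  0.9] | shift mm [-6.1  9.9 -0.6] turn [ 0.0008 -0.0015 -0.0002]
```

View pics/w2.png

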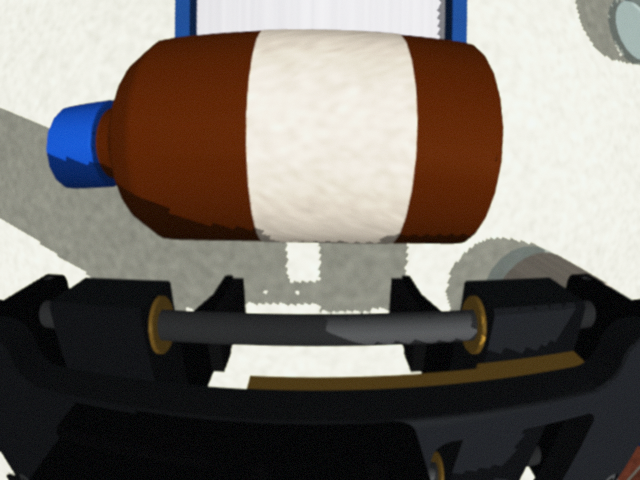

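The wrist view shows both fingers (about (230,320) and (405,310)) behind the body, with a gap to its rear edge at row 242 and nothing touched. I'll approach to contact.

Call:
play_rows --moves '[[[-2, 3, 0, 0, 0, 0, 70], [-3, 6, 0, 0, 0, 0, 70], [-4, 9, 0, 0, 0, 0, 70], [-6, 12, 0, 0, 0, 0, 70], [-7, 14, 0, 0, 0, 0, 70], [-7, 15, 0, 0, 0, 0, 70]]]'

```text
time_s: 3.3
tcp_pos: [0.6215, -0.1592, 0.0497]
eef_rot: [-0.144, 0.693, 0.143, 0.692]
contact_force: [0.5, -0.1, 1.0]
finger_gap: 0.0701
```

```bash
python3 - <<'E'
from h import *
togo(-196,8,49)
E
```

```text
t 3.3 station [-198.6    6.3] z 49.7 F [ 0.5 -0.1  1. ] | shift mm [-2.6  1.7 -0.7] turn [ 0.0012 -0.0002 -0.0009]
```

Call:
play_rows --moves '[[[-1, 2, 0, 0, 0, 0, 70], [-2, 5, 0, 0, 0, 0, 70], [-3, 8, 0, 0, 0, 0, 70], [-5, 12, 1, 0, 0, 0, 70], [-7, 16, 1, 0, 0, 0, 70], [-8, 19, 2, 0, 0, 0, 70], [-10, 23, 2, 0, 0, 0, 70], [-12, 27, 3, 0, 0, 0, 70]]]'

```text
time_s: 3.97
tcp_pos: [0.6094, -0.132, 0.0527]
eef_rot: [-0.144, 0.693, 0.143, 0.692]
contact_force: [0.7, -2.5, 0.6]
finger_gap: 0.0702
```

```bash
python3 - <<'E'
from h import *
import cv2
togo(-196,8,49)
cv2.imwrite('pics/w3.png',cv2.cvtColor(arm.capture('wrist'),cv2.COLOR_RGB2BGR))
E
```

```text
t 3.97 station [-168.8    6.6] z 52.7 F [ 0.7 -2.5  0.6] | shift mm [  9.5 -25.5  -3.7] turn [ 0.0014 -0.     -0.0008]
```

View pics/w3.png

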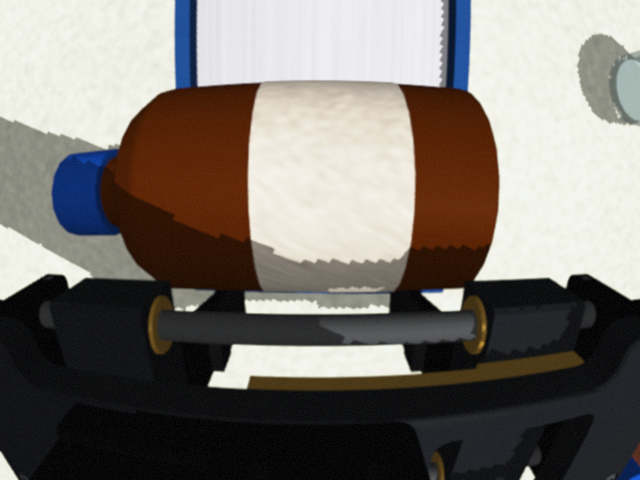

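Contact made: about 2.5 N, and the bottle has moved up the ramp and stays square to it. I'll continue at 5 cm/s.

Call:
play_rows --moves '[[[-2, 4, 0, 0, 0, 0, 70], [-3, 8, 1, 0, 0, 0, 70], [-5, 11, 1, 0, 0, 0, 70], [-7, 15, 2, 0, 0, 0, 70], [-8, 19, 3, 0, 0, 0, 70], [-10, 23, 3, 0, 0, 0, 70], [-12, 27, 4, 0, 0, 0, 70], [-13, 31, 5, 0, 0, 0, 70], [-15, 34, 5, 0, 0, 0, 70], [-17, 38, 6, 0, 0, 0, 70], [-18, 42, 6, 0, 0, 0, 70], [-20, 46, 7, 0, 0, 0, 70]]]'

```text
time_s: 5.02
tcp_pos: [0.5887, -0.0841, 0.0597]
eef_rot: [-0.144, 0.693, 0.144, 0.692]
contact_force: [1.5, -2.0, 1.1]
finger_gap: 0.0703
```

```bash
python3 - <<'E'
from h import *
import cv2
togo(-19,8,70)
cv2.imwrite('pics/w4.png',cv2.cvtColor(arm.capture('wrist'),cv2.COLOR_RGB2BGR))
E
```

```text
t 5.02 station [-116.6    6.6] z 59.7 F [ 1.5 -2.   1.1] | shift mm [-40.   89.1  10.3] turn [ 0.0002 -0.0009 -0.0018]
```

View pics/w4.png

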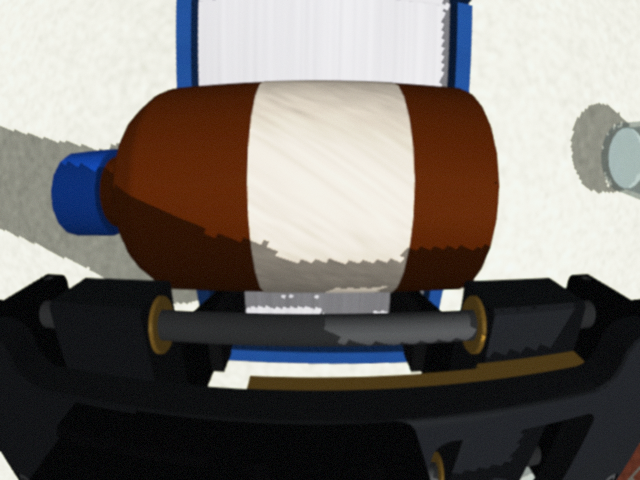

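Same relative view, bottle square and following the fingers. Continuing.

Call:
play_rows --moves '[[[-2, 4, 0, 0, 0, 0, 70], [-3, 8, 1, 0, 0, 0, 70], [-5, 11, 1, 0, 0, 0, 70], [-7, 15, 2, 0, 0, 0, 70], [-8, 19, 3, 0, 0, 0, 70], [-10, 23, 3, 0, 0, 0, 70], [-12, 27, 4, 0, 0, 0, 70], [-13, 31, 4, 0, 0, 0, 70], [-15, 34, 5, 0, 0, 0, 70], [-17, 38, 5, 0, 0, 0, 70], [-18, 42, 6, 0, 0, 0, 70], [-20, 46, 7, 0, 0, 0, 70]]]'

```text
time_s: 6.07
tcp_pos: [0.5682, -0.0364, 0.067]
eef_rot: [-0.144, 0.693, 0.144, 0.692]
contact_force: [1.5, -3.2, 3.1]
finger_gap: 0.0702
```

```bash
python3 - <<'E'
from h import *
import cv2
togo(-19,8,70)
cv2.imwrite('pics/w5.png',cv2.cvtColor(arm.capture('wrist'),cv2.COLOR_RGB2BGR))
E
```

```text
t 6.07 station [-64.7   6.5] z 67.0 F [ 1.5 -3.2  3.1] | shift mm [-19.5  41.4   3. ] turn [-0.0009 -0.0015 -0.0027]
```

View pics/w5.png

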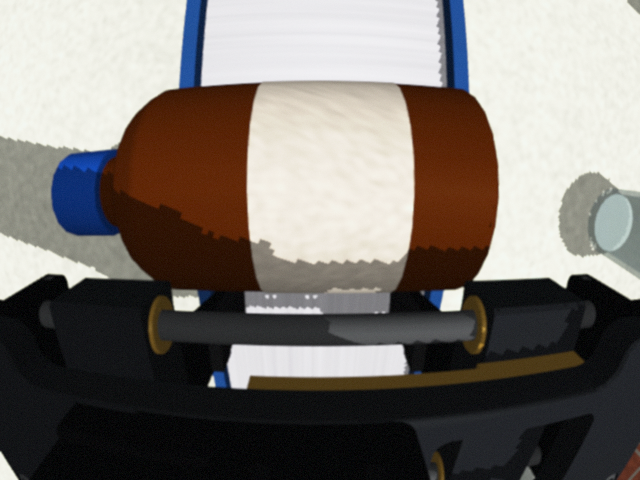

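Call:
play_rows --moves '[[[-2, 4, 0, 0, 0, 0, 70], [-3, 8, 0, 0, 0, 0, 70], [-5, 11, 1, 0, 0, 0, 70], [-7, 15, 1, 0, 0, 0, 70], [-8, 19, 2, 0, 0, 0, 70], [-10, 23, 2, 0, 0, 0, 70], [-12, 27, 2, 0, 0, 0, 70], [-13, 30, 3, 0, 0, 0, 70], [-14, 33, 3, 0, 0, 0, 70], [-15, 35, 3, 0, 0, 0, 70], [-16, 38, 3, 0, 0, 0, 70], [-17, 40, 3, 0, 0, 0, 70]]]'

```text
time_s: 7.12
tcp_pos: [0.5499, 0.0067, 0.0697]
eef_rot: [-0.143, 0.693, 0.146, 0.691]
contact_force: [-0.2, -0.5, 0.3]
finger_gap: 0.0697
```

```bash
python3 - <<'E'
from h import *
import cv2
togo(8,8,69)
cv2.imwrite('pics/w6.png',cv2.cvtColor(arm.capture('wrist'),cv2.COLOR_RGB2BGR))
E
```

```text
t 7.12 station [-17.9   6.3] z 69.7 F [-0.2 -0.5  0.3] | shift mm [-11.8  23.1  -0.7] turn [-0.0034 -0.0036 -0.0048]
```

View pics/w6.png

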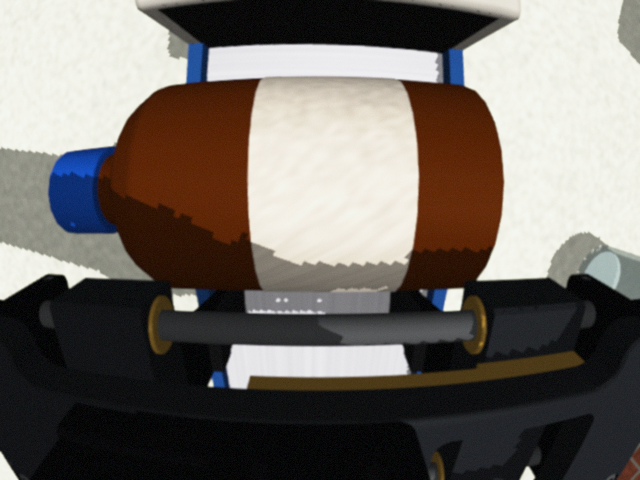

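The force has dropped to about zero, so the bottle is just over the crest. I'll follow it to the stop.

Call:
play_rows --moves '[[[-2, 4, 0, 0, 0, 0, 70], [-3, 7, 0, 0, 0, 0, 70], [-5, 11, -1, 0, 0, 0, 70], [-6, 14, -1, 0, 0, 0, 70], [-7, 17, -1, 0, 0, 0, 70], [-8, 19, -2, 0, 0, 0, 70], [-9, 21, -2, 0, 0, 0, 70], [-10, 23, -2, 0, 0, 0, 70]]]'

```text
time_s: 7.83
tcp_pos: [0.5395, 0.0303, 0.0676]
eef_rot: [-0.143, 0.693, 0.146, 0.691]
contact_force: [-0.3, 0.4, 0.3]
finger_gap: 0.0704
```

```bash
python3 - <<'E'
from h import *
import cv2
togo(12,8,69)
cv2.imwrite('pics/w7.png',cv2.cvtColor(arm.capture('wrist'),cv2.COLOR_RGB2BGR))
E
```

```text
t 7.83 station [7.8 6.5] z 67.6 F [-0.3  0.4  0.3] | shift mm [-3.1  3.2  1.4] turn [-0.0035 -0.0039 -0.0053]
```

View pics/w7.png

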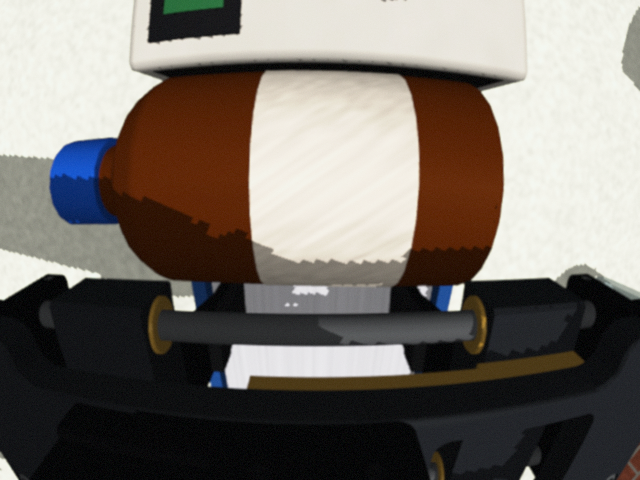

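The bottle looks to be against the stop face (row ~72), a few mm ahead of the fingers. I'll nudge it gently to confirm it is seated.

Call:
play_rows --moves '[[[0, 1, 0, 0, 0, 0, 70], [-1, 2, 0, 0, 0, 0, 70], [-1, 3, 0, 0, 0, 0, 70], [-2, 4, 0, 0, 0, 0, 70], [-2, 4, 0, 0, 0, 0, 70]]]'

```text
time_s: 8.3
tcp_pos: [0.5384, 0.033, 0.0678]
eef_rot: [-0.144, 0.693, 0.145, 0.692]
contact_force: [2.9, -3.6, -1.4]
finger_gap: 0.0703
```

```bash
python3 -c "
from h import *
togo(12,8,69)"
```

```text
t 8.3 station [10.8  6.4] z 67.8 F [ 2.9 -3.6 -1.4] | shift mm [-1.9  0.5  1.2] turn [-0.0019 -0.0018 -0.0041]
```

It is seated, with a 4.6 N reaction at the expected position. Backing off and rising.

Call:
play_rows --moves '[[[1, -3, 0, 0, 0, 0, 70], [4, -9, 1, 0, 0, 0, 70], [8, -18, 3, 0, 0, 0, 70], [12, -28, 6, 0, 0, 0, 70], [16, -37, 12, 0, 0, 0, 70], [18, -42, 30, 0, 0, 0, 70], [18, -42, 60, 0, 0, 0, 70], [18, -42, 90, 0, 0, 0, 40], [18, -42, 115, 0, 0, 0, 0], [18, -42, 130, 0, 0, 0, 0], [18, -42, 135, 0, 0, 0, 0]]]'

```text
time_s: 9.22
tcp_pos: [0.5584, -0.0097, 0.2066]
eef_rot: [-0.144, 0.691, 0.144, 0.694]
contact_force: [0.2, -0.2, 0.5]
finger_gap: 0.0509
```

```bash
python3 - <<'E'
from h import *
import cv2
togo(151,-18,200)
b=np.array([.5067,.1719,.123]);print(((b-arm.get_obs()['tcp_pos'])*1e3).round(1))
for n in('top','wrist','scene'): cv2.imwrite(f'pics/{n}8.png',cv2.cvtColor(arm.capture(n),cv2.COLOR_RGB2BGR))
a=np.vstack([cv2.resize(cv2.imread('pics/top8.png')[120:300,215:431],(360,300)),cv2.resize(cv2.imread('pics/scene8.png')[190:340,260:440],(360,300))]);b=cv2.imread('pics/wrist8.png')
cv2.imwrite('pics/m8.png',np.hstack([a,cv2.copyMakeBorder(cv2.resize(b,(440,330)),0,270,0,0,0)]))
E
```

```text
t 9.22 station [-36.3   5. ] z 206.6 F [ 0.2 -0.2  0.5] | shift mm [-53.2 181.1  -6.6] turn [-0.0013  0.0037 -0.0033]
[-51.7 181.6 -83.6]
```

View pics/m8.png

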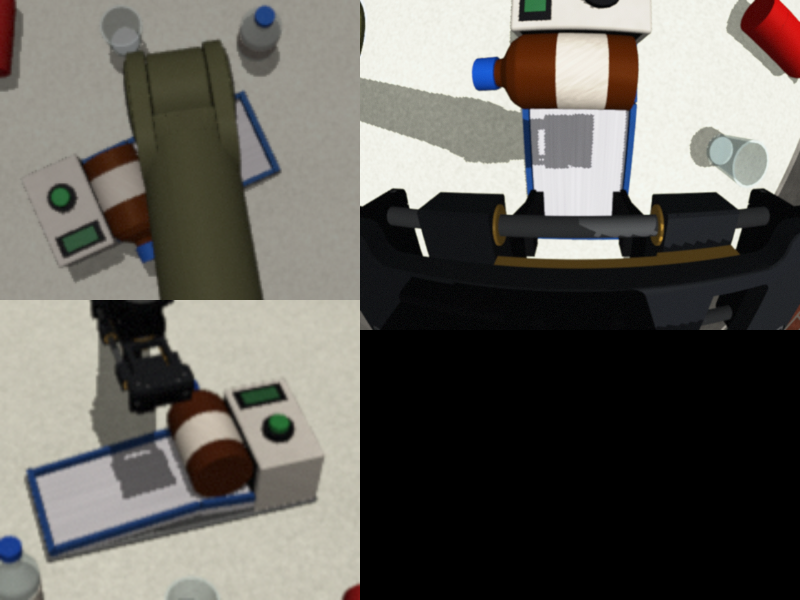

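The bottle sits against the stop by itself. Next I'll move over the button, closing the jaws on the way.

Call:
play_rows --moves '[[[-6, 20, 0, 0, 0, 0, 0], [-15, 52, 0, 0, 0, 0, 0], [-24, 85, 0, 0, 0, 0, 0], [-33, 117, 0, 0, 0, 0, 0], [-42, 147, 0, 0, 0, 0, 0], [-48, 170, 0, 0, 0, 0, 0], [-52, 181, 0, 0, 0, 0, 0], [-52, 181, -15, 0, 0, 0, 0], [-52, 181, -35, 0, 0, 0, 0], [-52, 181, -50, 0, 0, 0, 0], [-52, 181, -60, 0, 0, 0, 0], [-52, 181, -62, 0, 0, 0, 0]]]'

```text
time_s: 10.37
tcp_pos: [0.5028, 0.1698, 0.1376]
eef_rot: [-0.143, 0.695, 0.145, 0.69]
contact_force: [0.0, -0.4, -0.8]
finger_gap: 0.0006
```

```bash
python3 - <<'E'
from h import *
import cv2
togo(151,-18,123)
b=np.array([.5067,.1719,.123]);print(((b-arm.get_obs()['tcp_pos'])*1e3).round(1),arm.get_obs()['finger_gap'])
for n in('wrist','scene'): cv2.imwrite(f'pics/{n}9.png',cv2.cvtColor(arm.capture(n),cv2.COLOR_RGB2BGR))
a=cv2.resize(cv2.imread('pics/scene9.png')[190:340,300:480],(480,400));b=cv2.imread('pics/wrist9.png')
cv2.imwrite('pics/m9.png',np.hstack([a,cv2.copyMakeBorder(cv2.resize(b,(320,240)),0,160,0,0,0)]))
E
```

```text
t 10.37 station [150.5 -15.1] z 137.6 F [ 0.  -0.4 -0.8] | shift mm [  2.4   1.6 -14.6] turn [-0.0008 -0.0071 -0.0025]
[  3.9   2.1 -14.6] 0.0005997411878376204
```

View pics/m9.png

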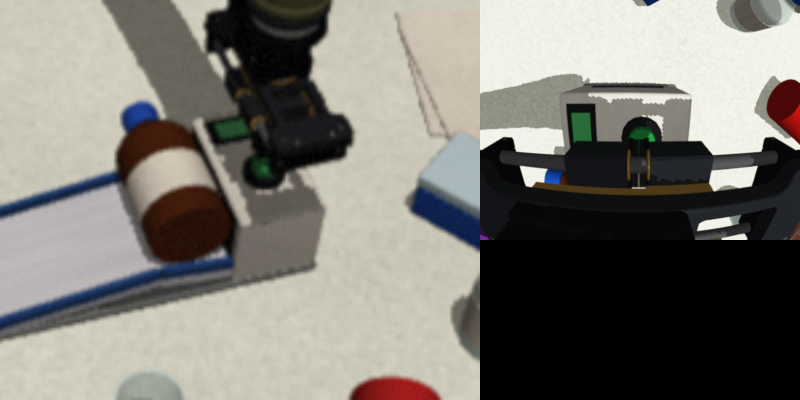

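The closed fingers are over the green button, which is partly visible at (262,168) in the left crop. I'll correct by (4, 2) mm and press in small steps.

Call:
play_rows --moves '[[[2, 1, 0, 0, 0, 0, 0], [4, 2, -3, 0, 0, 0, 0], [4, 2, -7, 0, 0, 0, 0], [4, 2, -10, 0, 0, 0, 0], [4, 2, -13, 0, 0, 0, 0], [4, 2, -15, 0, 0, 0, 0], [4, 2, -16, 0, 0, 0, 0], [4, 2, -17, 0, 0, 0, 0], [4, 2, -17, 0, 0, 0, 0]]]'

```text
time_s: 11.22
tcp_pos: [0.5082, 0.1728, 0.123]
eef_rot: [-0.143, 0.693, 0.145, 0.691]
contact_force: [-0.2, -0.9, 2.5]
finger_gap: 0.0005
```

Call:
play_rows --moves '[[[-1, -1, -1, 0, 0, 0, 0], [-1, -1, -2, 0, 0, 0, 0], [-1, -1, -3, 0, 0, 0, 0], [-1, -1, -3, 0, 0, 0, 0]]]'

```text
time_s: 11.55
tcp_pos: [0.5079, 0.1724, 0.1213]
eef_rot: [-0.143, 0.693, 0.145, 0.692]
contact_force: [-1.2, 0.6, 9.0]
finger_gap: 0.0005
```

Call:
play_rows --moves '[[[0, 0, -2, 0, 0, 0, 0], [0, 0, -3, 0, 0, 0, 0], [0, 0, -4, 0, 0, 0, 0], [0, 0, -4, 0, 0, 0, 0]]]'

```text
time_s: 11.88
tcp_pos: [0.5081, 0.1725, 0.1209]
eef_rot: [-0.144, 0.693, 0.144, 0.692]
contact_force: [-9.2, -3.4, 25.9]
finger_gap: 0.0004
```

```bash
python3 - <<'E'
from h import *
import cv2
togo(151,-18,123)
for n in('wrist','scene'): cv2.imwrite(f'pics/{n}10.png',cv2.cvtColor(arm.capture(n),cv2.COLOR_RGB2BGR))
a=cv2.resize(cv2.imread('pics/scene10.png')[210:290,350:446],(480,400),interpolation=cv2.INTER_CUBIC);b=cv2.imread('pics/wrist10.png')[100:340,160:480]
cv2.imwrite('pics/m10.png',np.hstack([a,cv2.copyMakeBorder(b,0,160,0,0,0)]))
E
```

```text
t 11.88 station [150.9 -21. ] z 120.9 F [-9.2 -3.4 25.9] | shift mm [-2.8 -1.1  2.1] turn [-0.0001 -0.0011 -0.003 ]
```

View pics/m10.png

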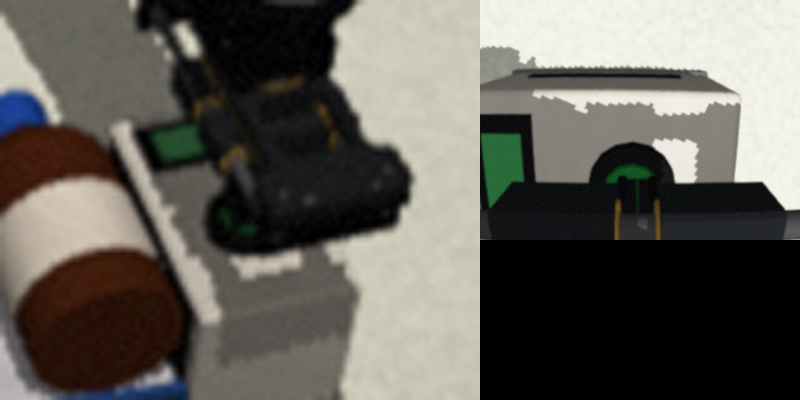

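Hard stop at z ≈ 121 mm (26 N, no further travel). I'll release slowly, reading the spring force to check the travel.

Call:
play_rows --moves '[[[0, 0, 4, 0, 0, 0, 0], [0, 0, 4, 0, 0, 0, 0], [0, 0, 4, 0, 0, 0, 0]]]'

```text
time_s: 12.23
tcp_pos: [0.5084, 0.1726, 0.1252]
eef_rot: [-0.144, 0.692, 0.144, 0.692]
contact_force: [1.6, 1.6, 1.4]
finger_gap: 0.0006
```

Call:
play_rows --moves '[[[0, 0, 2, 0, 0, 0, 0], [0, 0, 2, 0, 0, 0, 0]]]'

```text
time_s: 12.4
tcp_pos: [0.5082, 0.1725, 0.1269]
eef_rot: [-0.144, 0.692, 0.144, 0.692]
contact_force: [0.7, 0.4, 1.5]
finger_gap: 0.0003
```

Call:
play_rows --moves '[[[0, 0, 2, 0, 0, 0, 0], [0, 0, 2, 0, 0, 0, 0]]]'

```text
time_s: 12.57
tcp_pos: [0.5077, 0.1721, 0.1285]
eef_rot: [-0.144, 0.693, 0.144, 0.692]
contact_force: [0.9, 0.1, 0.1]
finger_gap: 0.0004
```

The force fades to zero near z ≈ 127–128 mm, so the travel was about 6 mm, fully down. Retreating upward to inspect.

Call:
play_rows --moves '[[[0, 0, 10, 0, 0, 0, 0], [0, 0, 35, 0, 0, 0, 0], [0, 0, 65, 0, 0, 0, 0], [0, 0, 90, 0, 0, 0, 0], [-20, 25, 100, 0, 0, 0, 0], [-40, 55, 105, 0, 0, 0, 0], [-55, 85, 105, 0, 0, 0, 0], [-60, 100, 105, 0, 0, 0, 0], [-60, 100, 105, 0, 0, 0, 0]]]'

```text
time_s: 13.32
tcp_pos: [0.4448, 0.2768, 0.2345]
eef_rot: [-0.146, 0.692, 0.147, 0.691]
contact_force: [-0.7, -1.0, 1.0]
finger_gap: 0.0002
```

```bash
python3 - <<'E'
from h import *
import cv2
togo(151,-18,123)
for n in('top','scene'): cv2.imwrite(f'pics/{n}11.png',cv2.cvtColor(arm.capture(n),cv2.COLOR_RGB2BGR))
a=[cv2.resize(cv2.imread(f'pics/{n}11.png'),(400,300)) for n in('scene','top')]
b=[cv2.resize(cv2.imread('pics/scene11.png')[210:330,270:430],(400,300)),cv2.resize(cv2.imread('pics/top11.png')[160:300,215:402],(400,300))]
cv2.imwrite('pics/m11.png',np.vstack([np.hstack(a),np.hstack(b)]))
print(np.round(arm.get_obs()['joint_velocities'],3))
E
```

```text
t 13.32 station [271.7  -4.3] z 234.5 F [-0.7 -1.   1. ] | shift mm [  60.5 -105.4 -111.5] turn [-0.0014 -0.0015 -0.0106]
[ 0.025  0.007  0.035  0.004  0.008 -0.     0.003]
```

View pics/m11.png

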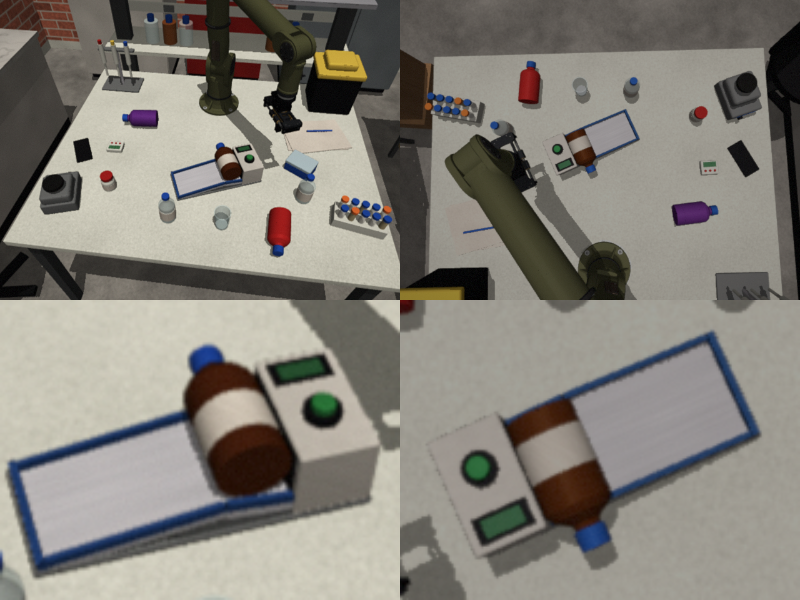

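Bottle at home, square against the stop; the button is released and the bystanders are in place. The arm is clear, so I'm handing in.

```bash
python3 -c "
from rig import arm
print(arm.hand_in())"
```

```text
the job is handed in; nothing more can be done
None
```

I rolled the amber bottle up the ramp at about 5 cm/s, pushing it with both fingers spread along its body. It went over the crest and now rests against the stop by itself. I then pressed the green button fully down with closed fingers, let go, moved clear and handed in at about 13.4 s of the 54 s allowed.

**Checks on the bottle:**
- The wrist views showed it square to the ramp all the way, with a push force of about 2–4 N.
- It seated where expected and pushed back with about 4.6 N on a light nudge. The last pictures show it still there, and the flasks, beaker, jar, tip box and timer look unmoved.
- Just past the crest it rolled the last few millimetres to the stop ahead of the fingers, so that short stretch was not held to 5 cm/s.

**Checks on the button:**
- It reached a hard stop at z ≈ 121 mm with 26 N on it. On release the force faded out at about 127–128 mm, which means roughly 6 mm of travel.
- This disagrees with the camera measurement, which put the released button top at 123 mm, about 4 mm lower. I went by the forces, because I could not read the travel directly.

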